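# Set up a starter armature for a run-out check

### The arm

A 7-joint arm with a two-finger parallel gripper is mounted at the origin on a cart in front of the work surface, level with it; the furniture and walls round the work are solid. World frame = base frame: x ahead of the robot, y to its left, z up, the work surface at z = 0. Lengths are in mm, angles in rad, forces in N, time in s.
With the tool pointing down it reaches from about 350 to 900 mm from the base axis. Payload 19.9 kg.
Tool frame: the origin (TCP) lies between the finger pads; the fingertips stand robot.tip_extent ahead of it and the grasp point (between the pads) is the TCP (robot.tip_extent is the distance from the TCP to the fingertips, in mm); z points along the fingers, y is the line along which they close (so a half turn about z gives the same grasp; the last joint's range is limited). The gripper opens to 94 mm and grips with 3 to 60 N. Pads are 16 mm wide; open, the fingers measure 119 mm over their backs; the gripper's body (75 mm by 177 mm) begins 78 mm behind the grasp point.
Start: joints at [-1.2, 0.417, -0.01, 1.614, 0.005, 1.111, -0.053], TCP at [250.723, 572.482, 197.125] pointing down, gripper open.
Joint ranges: [-2.81, 2.81], [-0.39, 2.02], [-1.27, 1.25], [0.06, 2.57], [-1.19, 4.33], [0.19, 2], [-2.82, 2.82]. Speed limits (rad/s): [1.89, 1.89, 2.39, 2.39, 3.01, 3.01, 3.01].

### API

Orientations are given as a 3x3 rotation matrix whose columns are the frame's x, y, z axes.
In Python, from rig import robot, eyes gives the robot as it stands. The module is installed in compiled form; this text tells all that it offers.
- The arm moves only by the tool move_arm, never from a script. Its argument "rows" is a list that holds one entry, the list of rows, each a list of 6 numbers: the shift along the world's x, y, z in cm, then the turn, a rotation vector about the world's x, y, z in degrees. A call has exactly 10 rows; each row is the pose to reach, as a shift and turn from the pose commanded when the call began; what a row does not reach only later rows make up. A row lasts 1/8 s, in which the tool goes at most 62.5 mm and 10.7 degrees, less where a joint would pass 70% of its speed; a pose out of reach is approached as far as the arm can. A call with a gripper value outside its range is refused whole. "hand" is the finger opening in cm, from 0 to 9.4, set as the call begins (left out, the last holds). The fingers move at their own pace and stop on an object; the grip force is fixed at half the most. Time passes only in rows, so rows that repeat a pose let the fingers close, or fill a call up. It gives the time, the measured TCP pose, the force, the opening and the grip force at its end, in the units of the state.
- robot.observe(): the state, without advancing time (a new reading comes with each control period).
- eyes.read_camera(name): name is "side" or "top"; returns a dict with "frame" (480x640x3 uint8, blue, green, red), "fx", "fy", "cx", "cy" (pixels), "dist" ([k1, k2, p1, p2, k3] as OpenCV has them; the pictures are not rectified), "rvec" (rotation vector, rad) and "tvec" (3), from world to camera coordinates, as OpenCV has them. Camera axes: x right, y down, z forward; pixel columns grow to the right and rows downward; lengths in mm; the calibration is good to about 2 mm. A picture is of the moment at which its call begins. There is no depth.
- robot.finish_job(): hands the job in; it is judged then, once.
The state is a dict: "time": time; "joints": joint angles; "joint_velocities": joint speeds; "joint_efforts": joint torques, N m; "tool_pos": TCP position; "ee_rot": TCP orientation; "contact_force": force on the tool from outside, world axes, zero at the start; "torque": the same for the moment, N m; "width": opening from 0.0 (shut) to 1.0 (fully open); "gripper_force": force on a finger pad.
Only numpy, scipy, OpenCV 4.12 (cv2) and the standard library are available. Lean on these libraries where they do the work, as an engineer would, in place of code of your own. Each camera call takes 0.05 s, during which the arm holds its last target. There are 200 camera calls.

### The job

Set up the armature on the steel plate for a run-out check. First stand the two V-blocks upright on the plate, square with it and in line with each other, the one with the end stop at the plate's left end with its stop facing outward and the plain one at the right end; then lay the armature across them, commutator end to the left with its shaft end just short of the stop, so that only the bare shaft ends rest in the Vs. Last, stand the dial gauge on the plate behind the armature, facing the middle of the steel core, so that its plunger is pressed in about half way by the core, and leave the other parts on the bench as they are.

Things in the scene. Friction and masses are not known exactly. Their poses are not given: they have to be found in the camera images.
- plate: Fixed flat dark grey steel plate, unmarked top 130 mm (x) by 180 mm (y), 24 mm above its origin (centre of the underside, on the bench). x points away from the robot (behind), y to the left. In its frame there is room for the V-blocks at x = -36 mm, y = +58 and -58 mm (116 mm apart), and for the gauge at x = +37 mm.
- stop_block: Loose steel V-block, 0.42 kg, 50 (x) x 24 (y) x 48 mm high, 90 degree V along y in its top, with a dark stop plate (6 mm thick, 52 mm high) on its +y face at y = +12 mm; screw head outside it to y = +28 mm. Origin: centre of the block's underside. A 12 mm shaft in the V has its axis at x = 0, 36.5 mm above the origin. Take it across x, 30 mm above its foot.
- plain_block: Loose steel V-block without stop, 0.36 kg, 50 (x) x 24 (y) x 48 mm high, the same V along y in its top (either way round is the same). Origin: centre of the underside; a 12 mm shaft in the V has its axis 36.5 mm above it. Take it across x, 30 mm above its foot.
- armature: Loose, about 0.4 kg; shaft 12 mm thick along y, origin on it at the middle of the dark steel core (44 mm diameter, y = -20 to 20 mm). Windings to y = -26 and +26, copper commutator (29 mm) y = 26 to 42; bare shaft y = 42 to 76 and -62 to -26 mm. It may roll about y. Seated, the stop block's origin is best at y = +70, the plain one's at -46 (8 mm play). Take it across the core.
- armature_rest: Fixed wooden rest, 66 mm (x) by 138 mm (y), two notched cheeks 54 mm high that carry the shaft ends of the armature, its axis 42.5 mm above the bench along y, commutator end to +y. Origin: on the bench under the middle of the core. Stands at the left side of the bench.
- gauge: Loose dial gauge, 0.6 kg: block base 50 x 50 x 26 mm, round dial above it (face up, 49 mm high), post at the back (54 mm). Origin: centre of the underside. Plunger to -x, 36.5 mm above the origin: tip at x = -59 mm when out, -39 mm fully in; origin 73 mm from the shaft's axis presses it 8 mm. Take the base across y, 25 mm above its foot; set down 20 mm further back, slide forward.
- plunger (a joint): Travel of the gauge's spring plunger: 0 when out, grows as it is pressed in, 0.020 m at the end; the spring pushes with 0.3 to 0.8 N.
- drive_pinion: Bystander: loose starter pinion, 47 mm diameter, 42 mm high, standing behind on the left. Origin: centre of the underside. Leave it alone.
- brush_plate: Bystander: loose brush holder, 30 x 48 x 27 mm, dark plate with two brass boxes, behind on the right. Origin: centre of the underside. Leave it alone.
- bush: Bystander: loose brass bush, 22 mm diameter, 33 mm high, behind the plate. Origin: centre of the underside. Leave it alone.

How it is judged (in metres and radians):
On the way, in this order (a step that is already met when the one before it is completed fails the run):
1. both V-blocks stand released on the plate, the stop block on the left, the plain one on the right (z of stop_block in the frame of plate between 0.02 and 0.028 m and angle between each of stop_block, plain_block's own z axis and vertical below 0.07 rad and z of plain_block in the frame of plate between 0.02 and 0.028 m and y of stop_block in the frame of plate above 0.03 m and y of plain_block in the frame of plate below -0.03 m and y of plain_block in the frame of stop_block below -0.09 m and linear speed of each of stop_block, plain_block below 0.02 m/s and contact force between each of stop_block, plain_block and the fingers below 0.1 N), for 0.2 s.
2. the armature lies released in both Vs, commutator and stop to the left, the plunger still out (y of stop_block in the frame of armature between 0.061 and 0.082 m and y of plain_block in the frame of armature between -0.058 and -0.034 m and y of armature in the frame of stop_block below -0.04 m and x of armature in the frame of stop_block between -0.007 and 0.007 m and z of armature in the frame of plate between 0.0565 and 0.0645 m and angle between armature's own y axis and vertical between 1.53 and 1.61 rad and angle between the y axis of armature and the y axis of stop_block, either way round below 0.14 rad and angle between the y axis of armature and the y axis of plain_block, either way round below 0.14 rad and angle between the y axis of armature and the y axis of plate, either way round below 0.2 rad and linear speed of armature below 0.02 m/s and contact force between armature and the fingers below 0.1 N and value of joint plunger below 0.001 m), for 0.2 s.
3. the gauge stands on the plate behind the armature with its plunger pressed in by the core (y of stop_block in the frame of armature between 0.061 and 0.082 m and y of plain_block in the frame of armature between -0.058 and -0.034 m and y of armature in the frame of stop_block below -0.04 m and x of armature in the frame of stop_block between -0.007 and 0.007 m and z of armature in the frame of plate between 0.0565 and 0.0645 m and angle between armature's own y axis and vertical between 1.53 and 1.61 rad and angle between the y axis of armature and the y axis of stop_block, either way round below 0.14 rad and angle between the y axis of armature and the y axis of plain_block, either way round below 0.14 rad and angle between the y axis of armature and the y axis of plate, either way round below 0.2 rad and z of gauge in the frame of plate between 0.02 and 0.028 m and angle between gauge's own z axis and vertical below 0.07 rad and value of joint plunger between 0.002 and 0.0165 m and x of armature in the frame of gauge between -0.085 and -0.06 m and y of armature in the frame of gauge between -0.019 and 0.019 m and x of gauge in the frame of plate above 0 m and angle between the y axis of gauge and the y axis of armature, either way round below 0.2 rad and linear speed of gauge below 0.02 m/s and contact force between gauge and the fingers below 0.1 N), for 0.2 s.
At the end, for the whole second after the job is handed in: Blocks and gauge upright on the plate; stop block left, stop outward; shaft level in both Vs (4 mm), blocks at +61..+82 and -58..-34 mm along it; gauge behind, within 19 mm of the core's middle, square (11 degrees), plunger pressed 2 to 16.5 mm; all released, at rest (all of step 1 and all of step 3 and linear speed of armature below 0.02 m/s and contact force between armature and the fingers below 0.1 N); the robot touches nothing.
It fails at once if the pinion is pushed more than 25 mm or knocked over (distance of drive_pinion from where it was at the start of the episode above 0.025 m or angle between drive_pinion's own z axis and vertical above 0.5 rad).
It fails at once if the brush holder is pushed more than 25 mm or knocked over (distance of brush_plate from where it was at the start of the episode above 0.025 m or angle between brush_plate's own z axis and vertical above 0.5 rad).
It fails at once if the brass bush is pushed more than 25 mm or knocked over (distance of bush from where it was at the start of the episode above 0.025 m or angle between bush's own z axis and vertical above 0.5 rad).
It also fails if it takes over 112 s, if anything falls off the work surface, if the arm or the gripper's body presses on something with over 40 N, if the wrist force passes 120 N, or if a joint passes its speed limit or range.

## Working session

There is one attempt and no reset: what is moved stays moved. The work goes in short steps, Python scripts to look and compute and a tool call to move; the robot and the scene stay as the last step left them, time stands still between calls to the robot, and variables do not carry over. Pictures are saved under pics/ and viewed, at most 14 in all, crops included, and the job is handed in when it is done.

Besides the shell and the picture viewer there is one more tool, called after "Request:" as name([rows], argument=value, ...), one row to a line, values as JSON. move_arm: Moves the arm, as the interface text tells. Its arguments: {"type":"object","properties":{"rows":{"type":"array","items":{"type":"array","items":{"type":"array","items":{"type":"number"}}}},"hand":{"type":"number"}},"required":["rows"]}

```bash
mkdir -p pics; cat > h.py <<'E'
import numpy as np, cv2
from rig import robot, eyes
def cam(n):
    c=eyes.read_camera(n); c['K']=np.array([[c['fx'],0,c['cx']],[0,c['fy'],c['cy']],[0,0,1.]])
    c['D']=np.array(c['dist'],float); c['R']=cv2.Rodrigues(np.array(c['rvec'],float))[0]; c['t']=np.array(c['tvec'],float).ravel(); return c
def ray(c,p,z):
    "pixels -> world points on plane z"
    p=np.array(p,float).reshape(-1,1,2); u=cv2.undistortPoints(p,c['K'],c['D']).reshape(-1,2)
    d=np.c_[u,np.ones(len(u))]@c['R']; o=-c['R'].T@c['t']
    return o+d*((z-o[2])/d[:,2])[:,None]
def proj(c,P): return cv2.projectPoints(np.array(P,float).reshape(-1,1,3),c['R'],c['t'],c['K'],c['D'])[0].reshape(-1,2)
E
python3 - <<'E'
from h import *
for n in('top','side'):
    c=cam(n); cv2.imwrite(f'pics/{n}0.png',c['frame']); print(n,-c['R'].T@c['t'],c['fx'],c['R'].round(2).tolist())
s=robot.observe(); print(s['time'],s['tool_pos'],np.round(s['ee_rot'],3).tolist(),s['width'],robot.tip_extent)
E
```

```text
top [433.36572443 123.69450661 951.96644766] 531.2482041248363 [[0.02, -1.0, -0.03], [-0.99, -0.02, -0.12], [0.12, 0.03, -0.99]]
side [ 298.11949699 -617.70965983  360.43220175] 511.8462515158089 [[0.94, -0.34, 0.0], [-0.12, -0.33, -0.94], [0.32, 0.88, -0.35]]
0.1 [250.56422419 572.19759786 196.59336537] [[-0.916, 0.401, -0.0], [0.401, 0.916, -0.001], [-0.0, -0.001, -1.0]] 0.9959246504847337 19.0
```

View pics/top0.png

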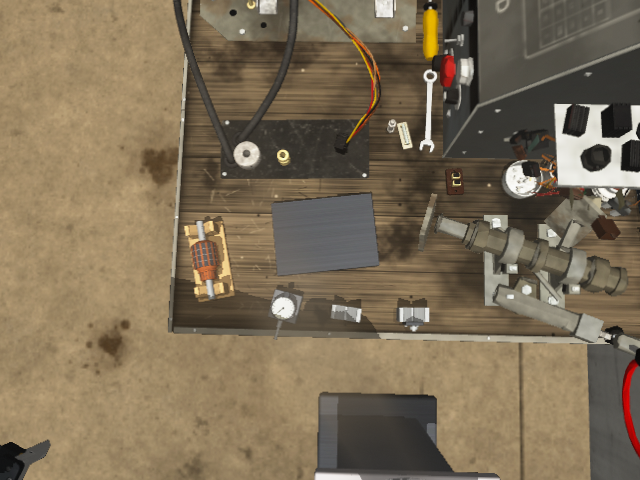

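View pics/side0.png

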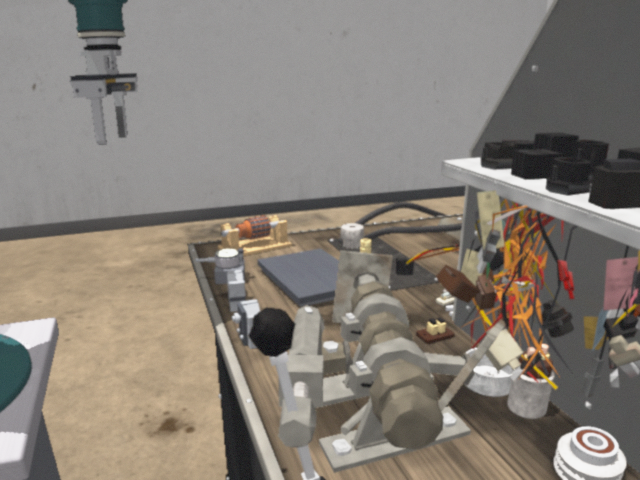

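Top view: rest with armature at (208,260), plate around (325,233), gauge (284,308), plain block (346,312), stop block (413,313); bush (283,157), pinion (246,153) and brush holder (454,181) are behind. I'll zoom in.

```bash
python3 - <<'E'
from h import *
f=cv2.imread('pics/top0.png')
cv2.imwrite('pics/c1.png',cv2.resize(f[280:340,250:450],None,fx=4,fy=4,interpolation=cv2.INTER_CUBIC))
cv2.imwrite('pics/c2.png',cv2.resize(f[185:310,170:390],None,fx=3.6,fy=3.6,interpolation=cv2.INTER_CUBIC))
E
```

```text
(no output)
```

View pics/c1.png

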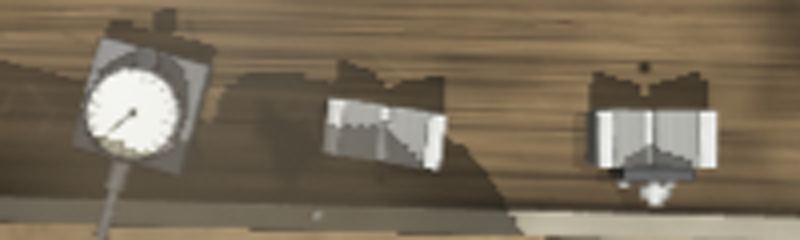

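View pics/c2.png

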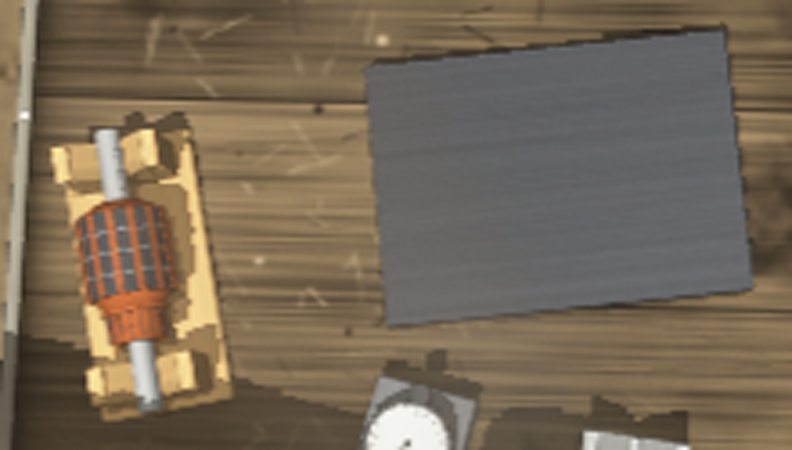

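Crops: stop block top face c1 (598..718, 110..170) with its stop and screw toward the robot. Plain block corners (327,98), (446,114), (438,170), (322,153). Gauge base corners (104,38), (215,62), (182,172), (73,145) with plunger toward the robot. In c2 the plate corners are (368,66), (724,28), (752,290), (386,326), and the armature shaft ends are (107,130) and (150,410), commutator end toward the robot.

```bash
python3 - <<'E'
from h import *
c=cam('top'); f=c['frame']
c1=lambda P:(np.array(P,float)+.5)/4-.5+[250,280]
c2=lambda P:(np.array(P,float)+.5)/3.6-.5+[170,185]
ang=lambda v:np.degrees(np.arctan2(v[1],v[0])).round(1)
def quad(n,p,z):
    w=ray(c,p,z)[:,:2]; s=[np.linalg.norm(w[i]-w[(i+1)%4]).round(1) for i in range(4)]
    # angle from first->second and 4th->3rd edges
    print(n,'ctr',w.mean(0).round(1),'sides',s,'ang 01',ang(w[1]-w[0]),ang(w[2]-w[3]),'ang 12',ang(w[2]-w[1]),ang(w[3]-w[0]))
quad('plate',c2([(368,66),(724,28),(752,290),(386,326)]),24)
quad('stop',c1([(598,110),(718,110),(718,169),(598,169)]),48)
quad('plain',c1([(327,98),(446,114),(438,170),(322,153)]),48)
quad('gauge',c1([(104,38),(215,62),(182,172),(73,145)]),26)
d=ray(c,c1([(133,112)]),49); print('dial',d)
p=ray(c,c1([(121,165),(103,235)]),36.5)[:,:2]; print('plunger dir',ang(p[1]-p[0]))
w=ray(c,c2([(107,130),(150,410)]),42.5)[:,:2]; v=w[1]-w[0]; print('arm len',np.linalg.norm(v),ang(v),'origin',w[0]+v*62/138)
# masks for refinement: plate
h=cv2.cvtColor(f,cv2.COLOR_BGR2HSV)
m=((h[...,0]>100)&(h[...,0]<130)&(h[...,1]>20)&(h[...,2]<125)).astype(np.uint8); m[:185]=0;m[285:]=0;m[:,:255]=0;m[:,395:]=0
k=max(cv2.findContours(m,0,1)[0],key=cv2.contourArea); quad('plateM',cv2.boxPoints(cv2.minAreaRect(k)),24)
# orange blob
m=((h[...,0]<12)&(h[...,1]>140)&(h[...,2]>70)).astype(np.uint8); m[:225]=0;m[290:]=0;m[:,:180]=0;m[:,240:]=0
m=cv2.morphologyEx(m,cv2.MORPH_CLOSE,np.ones((5,5)))
k=max(cv2.findContours(m,0,1)[0],key=cv2.contourArea); r=cv2.minAreaRect(k);print(r); quad('wind',cv2.boxPoints(r),42.5)
for n,q,z in(('bush',(283,157),33),('pinion',(246,153),42),('brush',(454,181),27),('solenoid front',(495,292),110),('leftrim',(175,260),0),('frontrim',(300,334),0)): print(n,ray(c,[q],z).round())
E
```

```text
plate ctr [561.4 151.5] sides [np.float64(177.0), np.float64(130.2), np.float64(178.7), np.float64(129.1)] ang 01 -82.7 -83.1 ang 12 -173.2 -174.0
stop ctr [424.1  -3.4] sides [np.float64(50.4), np.float64(24.6), np.float64(50.2), np.float64(24.6)] ang 01 -88.7 -88.6 ang 12 -179.9 -179.5
plain ctr [423.7 112. ] sides [np.float64(50.6), np.float64(23.7), np.float64(49.3), np.float64(23.1)] ang 01 -96.2 -96.8 ang 12 172.8 176.1
gauge ctr [433.6 215.9] sides [np.float64(49.6), np.float64(49.4), np.float64(48.8), np.float64(48.0)] ang 01 -100.7 -102.2 ang 12 164.9 165.7
dial [[430.1629532  217.94265132  49.        ]]
plunger dir 167.3
arm len 137.38395903137462 -168.3 origin [516.56123835 357.57722439]Traceback (most recent call last):
  File "<stdin>", line 20, in <module>
ValueError: max() iterable argument is empty
```

Request:
move_arm([
  [[1.7,-5.8,0,0,0,2.5],[3.5,-11.5,0,0,0,5],[5.2,-17.3,0,0,0,7.5],[6.9,-23,0,0,0,10],[8.7,-28.8,0,0,0,12.5],[10.4,-34.6,0,0,0,15],[12.1,-40.3,0,0,0,17.5],[13.9,-46.1,0,0,0,20],[15.6,-51.8,0,0,0,22.5],[17.35,-57.6,0,0,0,25]],
], hand=9)

```text
time: 1.4
tool_pos: [424.4, -5.4, 197.3]
ee_rot: [[-1.0, -0.025, 0.001], [-0.025, 1.0, 0.0], [-0.001, 0.0, -1.0]]
contact_force: [1.0, 1.1, -0.4]
width: 0.955
gripper_force: 0.0
```

Request:
move_arm([
  [[0,0,-2,0,0,0],[0,0,-5,0,0,0],[0,0,-8,0,0,0],[0,0,-11,0,0,0],[0,0,-13.5,0,0,0],[0,0,-15,0,0,0],[0,0,-16,0,0,0],[0,0,-16.7,0,0,0],[0,0,-16.7,0,0,0],[0,0,-16.7,0,0,0]],
])

```text
time: 2.65
tool_pos: [424.5, -3.5, 30.5]
ee_rot: [[-1.0, -0.024, 0.001], [-0.024, 1.0, 0.0], [-0.001, 0.0, -1.0]]
contact_force: [-1.1, 0.7, 0.5]
width: 0.959
gripper_force: 0.0
```

Request:
move_arm([
  [[0,0,0,0,0,0],[0,0,0,0,0,0],[0,0,0,0,0,0],[0,0,0,0,0,0],[0,0,0,0,0,0],[0,0,0,0,0,0],[0,0,0,0,0,0],[0,0,0,0,0,0],[0,0,0,0,0,0],[0,0,0,0,0,0]],
], hand=3)

```text
time: 3.9
tool_pos: [424.2, -3.5, 30.1]
ee_rot: [[-1.0, -0.024, 0.0], [-0.024, 1.0, -0.0], [-0.0, -0.0, -1.0]]
contact_force: [0.5, 2.5, 3.4]
width: 0.528
gripper_force: 30.0
```

Request:
move_arm([
  [[0,0,2,0,0,0],[0,0,5,0,0,-3],[0,2,8,0,0,-13],[1,5,10,0,0,-23],[2.5,8,10,0,0,-33],[4,11,10,0,0,-43],[5.5,14,10,0,0,-53],[7,17,10,0,0,-63],[8.5,19.5,10,0,0,-74],[9.45,20.85,10,0,0,-84.4]],
])

```text
time: 5.15
tool_pos: [518.8, 206.0, 129.5]
ee_rot: [[-0.116, 0.993, -0.001], [0.993, 0.116, -0.001], [-0.001, -0.001, -1.0]]
contact_force: [-0.7, -1.0, -4.4]
width: 0.527
gripper_force: 30.0
```

Request:
move_arm([
  [[0,0,0,0,0,0],[0,0,-1,0,0,0],[0,0,-2.5,0,0,0],[0,0,-4,0,0,0],[0,0,-5.5,0,0,0],[0,0,-6.5,0,0,0],[0,0,-7,0,0,0],[0,0,-7,0,0,0],[0,0,-7,0,0,0],[0,0,-7,0,0,0]],
])

```text
time: 6.4
tool_pos: [518.9, 205.1, 60.5]
ee_rot: [[-0.121, 0.993, 0.0], [0.993, 0.121, 0.0], [0.0, 0.0, -1.0]]
contact_force: [0.2, 0.4, -4.6]
width: 0.53
gripper_force: 30.0
```

```bash
python3 - <<'E'
from h import *
s=robot.observe(); print(s['tool_pos'],np.round(s['ee_rot'],3).tolist(),s['contact_force'])
c=cam('side'); cv2.imwrite('pics/s1.png',cv2.resize(c['frame'][200:360,180:420],None,fx=3,fy=3,interpolation=cv2.INTER_CUBIC))
E
```

```text
[518.90939295 205.1084156   60.48595188] [[-0.121, 0.993, 0.0], [0.993, 0.121, 0.0], [0.0, 0.0, -1.0]] [ 0.18740499  0.42862371 -4.58776362]
```

View pics/s1.png

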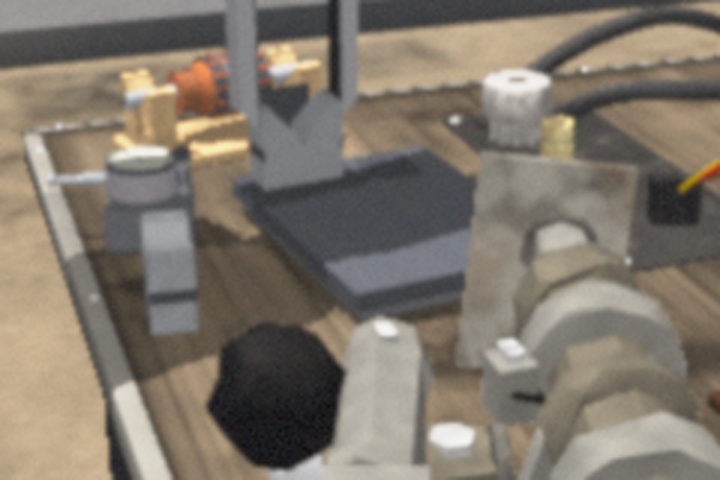

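The side crop shows the stop block held at (300,130), just above the plate's left end, stop on the far side. I'll lower and release it.

Request:
move_arm([
  [[0,0,-0.2,0,0,0],[0,0,-0.4,0,0,0],[0,0,-0.5,0,0,0],[0,0,-0.6,0,0,0],[0,0,-0.6,0,0,0],[0,0,-0.6,0,0,0],[0,0,-0.6,0,0,0],[0,0,-0.6,0,0,0],[0,0,-0.6,0,0,0],[0,0,-0.6,0,0,0]],
])

```text
time: 7.7
tool_pos: [518.7, 205.0, 54.2]
ee_rot: [[-0.121, 0.993, -0.0], [0.993, 0.121, 0.0], [0.0, -0.0, -1.0]]
contact_force: [-1.7, -2.6, 3.1]
width: 0.531
gripper_force: 30.0
```

Request:
move_arm([
  [[0,0,0,0,0,0],[0,0,0,0,0,0],[0,0,0,0,0,0],[0,0,0,0,0,0],[0,0,0,0,0,0],[0,0,0,0,0,0],[0,0,0,0,0,0],[0,0,0,0,0,0],[0,0,0,0,0,0],[0,0,0,0,0,0]],
], hand=7.5)

```text
time: 8.95
tool_pos: [518.7, 205.0, 54.1]
ee_rot: [[-0.121, 0.993, -0.0], [0.993, 0.121, -0.0], [-0.0, -0.0, -1.0]]
contact_force: [0.1, 0.4, 0.4]
width: 0.804
gripper_force: 0.0
```

Request:
move_arm([
  [[0,0,2,0,0,0],[0,0,5,0,0,0],[0,0,8,0,0,8],[-1,-1,9,0,0,18],[-2.5,-2.5,9,0,0,28],[-4,-4,9,0,0,38],[-5.5,-5.5,9,0,0,48],[-7,-7,9,0,0,58],[-8.5,-8.5,9,0,0,68],[-9.5,-9.3,9,0,0,76.5]],
])

```text
time: 10.2
tool_pos: [423.5, 111.1, 145.4]
ee_rot: [[-0.994, 0.11, 0.001], [0.11, 0.994, 0.0], [-0.001, 0.001, -1.0]]
contact_force: [-0.2, 0.4, 0.8]
width: 0.8
gripper_force: 0.0
```

Request:
move_arm([
  [[0,0,-1,0,0,0],[0,0,-3,0,0,0],[0,0,-5,0,0,0],[0,0,-7,0,0,0],[0,0,-9,0,0,0],[0,0,-10.5,0,0,0],[0,0,-11.4,0,0,0],[0,0,-11.4,0,0,0],[0,0,-11.4,0,0,0],[0,0,-11.4,0,0,0]],
])

```text
time: 11.45
tool_pos: [424.0, 112.2, 30.6]
ee_rot: [[-0.993, 0.114, 0.001], [0.114, 0.993, 0.0], [-0.001, 0.0, -1.0]]
contact_force: [0.1, -0.3, 0.3]
width: 0.799
gripper_force: 0.0
```

Request:
move_arm([
  [[0,0,0,0,0,0],[0,0,0,0,0,0],[0,0,0,0,0,0],[0,0,0,0,0,0],[0,0,0,0,0,0],[0,0,0,0,0,0],[0,0,0,0,0,0],[0,0,0,0,0,0],[0,0,0,0,0,0],[0,0,0,0,0,0]],
], hand=3)

```text
time: 12.7
tool_pos: [423.8, 112.0, 30.2]
ee_rot: [[-0.993, 0.114, 0.0], [0.114, 0.993, -0.0], [-0.0, -0.0, -1.0]]
contact_force: [-0.7, -1.0, 4.1]
width: 0.527
gripper_force: 30.0
```

Request:
move_arm([
  [[0,0,2,0,0,0],[0,0,5,0,0,0],[0,0,8,0,0,-8],[1,0,10,0,0,-18],[3,-0.5,10,0,0,-28],[5,-1,10,0,0,-38],[7,-1.5,10,0,0,-48],[9,-2,10,0,0,-58],[10.5,-2.2,10,0,0,-68],[10.9,-2.25,10,0,0,-76.5]],
])

```text
time: 13.95
tool_pos: [533.0, 89.2, 129.5]
ee_rot: [[-0.115, 0.993, -0.001], [0.993, 0.115, -0.001], [-0.001, -0.001, -1.0]]
contact_force: [-1.0, 0.1, -3.8]
width: 0.529
gripper_force: 30.0
```

Request:
move_arm([
  [[0,0,0,0,0,0],[0,0,-1.5,0,0,0],[0,0,-3,0,0,0],[0,0,-4.5,0,0,0],[0,0,-6,0,0,0],[0,0,-7,0,0,0],[0,0,-7.4,0,0,0],[0,0,-7.6,0,0,0],[0,0,-7.6,0,0,0],[0,0,-7.6,0,0,0]],
])

```text
time: 15.2
tool_pos: [532.9, 89.6, 54.4]
ee_rot: [[-0.121, 0.993, 0.0], [0.993, 0.121, 0.0], [0.0, 0.001, -1.0]]
contact_force: [0.1, 0.2, -3.2]
width: 0.531
gripper_force: 30.0
```

Request:
move_arm([
  [[0,0,0,0,0,0],[0,0,0,0,0,0],[0,0,0,0,0,0],[0,0,0,0,0,0],[0,0,0,0,0,0],[0,0,0,0,0,0],[0,0,0,0,0,0],[0,0,0,0,0,0],[0,0,0,0,0,0],[0,0,0,0,0,0]],
], hand=7.5)

```text
time: 16.45
tool_pos: [532.7, 89.5, 54.1]
ee_rot: [[-0.121, 0.993, -0.0], [0.993, 0.121, -0.0], [-0.0, -0.0, -1.0]]
contact_force: [0.0, 0.1, -0.7]
width: 0.798
gripper_force: 0.0
```

Request:
move_arm([
  [[0,0,2,0,0,0],[0,0,6,0,0,0],[0,0,10,0,0,4],[0,2,11,0,0,14],[0,6,11,0,0,24],[0,10,11,0,0,34],[-0.5,14,11,0,0,44],[-1,19,11,0,0,54],[-1.5,24,11,0,0,64],[-1.6,26.8,11,0,0,74]],
])

```text
time: 17.7
tool_pos: [515.7, 360.3, 163.9]
ee_rot: [[-0.989, 0.149, -0.001], [0.149, 0.989, 0.0], [0.001, 0.0, -1.0]]
contact_force: [0.5, -0.5, -0.3]
width: 0.793
gripper_force: 0.0
```

Request:
move_arm([
  [[0,0,0,0,0,10],[0,0,0,0,0,20.8],[0,0,0,0,0,20.8],[0,0,0,0,0,20.8],[0,0,0,0,0,20.8],[0,0,0,0,0,20.8],[0,0,0,0,0,20.8],[0,0,0,0,0,20.8],[0,0,0,0,0,20.8],[0,0,0,0,0,20.8]],
])

```text
time: 18.95
tool_pos: [516.7, 357.5, 164.1]
ee_rot: [[-0.979, -0.204, 0.0], [-0.204, 0.979, -0.0], [-0.0, -0.0, -1.0]]
contact_force: [0.3, -0.5, -0.1]
width: 0.798
gripper_force: 0.0
```

```bash
python3 - <<'E'
from h import *
s=robot.observe(); print(s['tool_pos'],np.round(s['ee_rot'],3).tolist())
c=cam('top'); cv2.imwrite('pics/top1.png',c['frame']); cv2.imwrite('pics/t1.png',cv2.resize(c['frame'][180:310,170:390],None,fx=3.6,fy=3.6,interpolation=cv2.INTER_CUBIC))
E
```

```text
[516.73899464 357.49720204 164.12379269] [[-0.979, -0.204, 0.0], [-0.204, 0.979, -0.0], [-0.0, -0.0, -1.0]]
```

View pics/t1.png

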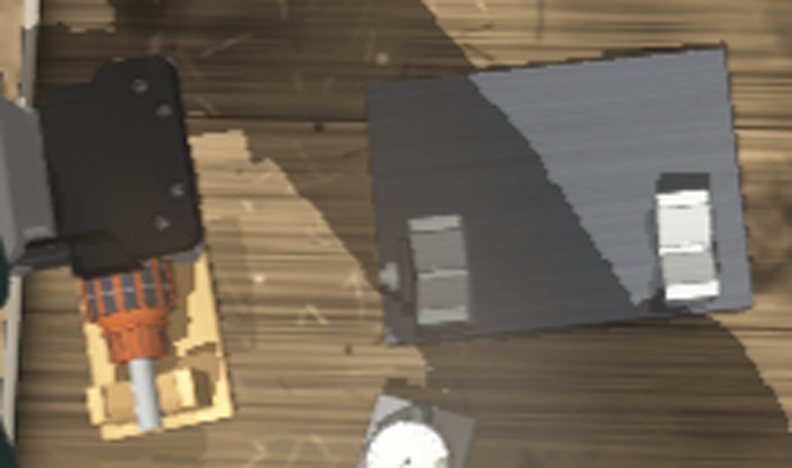

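Both blocks stand on the plate: stop block around (440,270) with its screw to the left, plain block around (688,245). I'll check their poses numerically while descending on the armature.

Request:
move_arm([
  [[0,0,-2,0,0,0],[0,0,-4,0,0,0],[0,0,-6,0,0,0],[0,0,-8,0,0,0],[0,0,-9.5,0,0,0],[0,0,-11,0,0,0],[0,0,-11.8,0,0,0],[0,0,-12.1,0,0,0],[0,0,-12.1,0,0,0],[0,0,-12.1,0,0,0]],
])

```text
time: 20.25
tool_pos: [517.0, 357.7, 43.6]
ee_rot: [[-0.979, -0.204, 0.001], [-0.204, 0.979, 0.0], [-0.001, 0.0, -1.0]]
contact_force: [0.0, -0.2, -0.3]
width: 0.798
gripper_force: 0.0
```

```bash
python3 - <<'E'
from h import *
c=cam('top')
q=lambda P:(np.array(P,float)+.5)/3.6-.5+[170,180]
for n,p in(('stop',[(410,218),(460,214),(469,320),(418,324)]),('plain',[(656,193),(709,190),(718,298),(667,302)])):
    w=ray(c,q(p),72)[:,:2]; d=(w[0]+w[1]-w[2]-w[3])
    print(n,w.mean(0).round(1),np.degrees(np.arctan2(d[1],d[0])).round(1),np.linalg.norm(d)/2)
E
```

```text
stop [518.8 203.9] 6.4 49.52711549721173
plain [532.2  89.2] 6.2 50.65866418515424
```

Blocks are where intended. Now grip the armature.

Request:
move_arm([
  [[0,0,0,0,0,0],[0,0,0,0,0,0],[0,0,0,0,0,0],[0,0,0,0,0,0],[0,0,0,0,0,0],[0,0,0,0,0,0],[0,0,0,0,0,0],[0,0,0,0,0,0],[0,0,0,0,0,0],[0,0,0,0,0,0]],
], hand=3)

```text
time: 21.55
tool_pos: [516.6, 358.1, 43.2]
ee_rot: [[-0.979, -0.204, 0.0], [-0.204, 0.979, 0.001], [-0.0, 0.001, -1.0]]
contact_force: [-0.3, 5.2, -0.5]
width: 0.399
gripper_force: 27.1
```

Request:
move_arm([
  [[0,0,1,0,0,0],[0,0,2.5,0,0,0],[0,0,4.5,0,0,0],[0,0,7,0,0,0],[0,0,9,0,0,0],[0,0,11,0,0,0],[0,0,12,0,0,0],[0,0,12,0,0,-10],[0,0,12,0,0,-20],[0,0,12,0,0,-30]],
])

```text
time: 22.8
tool_pos: [516.5, 357.3, 163.1]
ee_rot: [[-0.948, 0.319, -0.0], [0.319, 0.948, -0.0], [0.0, -0.0, -1.0]]
contact_force: [0.0, -0.1, -2.8]
width: 0.406
gripper_force: 26.6
```

```bash
python3 - <<'E'
from h import *
a=cam('side')['frame'][120:280,160:320]; b=cam('top')['frame'][190:310,165:285]
cv2.imwrite('pics/a1.png',np.hstack([cv2.resize(a,(400,400),interpolation=cv2.INTER_CUBIC),cv2.resize(b,(400,400),interpolation=cv2.INTER_CUBIC)]))
E
```

```text
(no output)
```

View pics/a1.png

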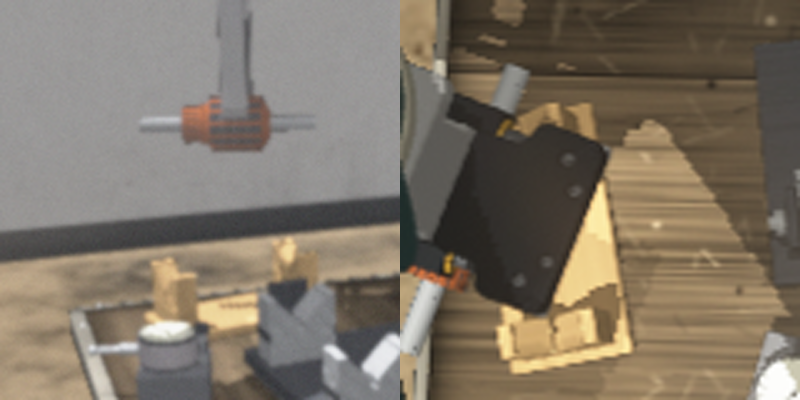

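The left half shows the armature hanging level in the gripper with the fingertip near row 110 and the shaft at row 123, so the grip seems to be on the upper half of the core. I'll compute how far below the TCP the axis sits.

```bash
python3 - <<'E'
from h import *
from scipy.optimize import least_squares
c=cam('side'); s=robot.observe(); T=np.array(s['tool_pos']); R=np.array(s['ee_rot']); print(T)
for d in(0,-19,-30): print(d,proj(c,T+[0,0,d]))
q=lambda P:(np.array(P,float)+.5)/2.5-.5+[160,120]
ends=q([(140,124.5),(315,121)]); print(ends, q([(185,123),(235,97),(235,150)]))
# armature axis dir: yaw closing-90.. ; solve along-shift and z with given yaw
yaw=np.arctan2(R[1,1],R[0,1])+np.pi/2; u=np.array([np.cos(yaw),np.sin(yaw),0]); print('y axis',np.degrees(yaw))
def f(p): 
    o=T+u*p[0]+[0,0,p[1]]; t=[0,0,p[2]]; return (proj(c,[o+76*(u+[0,0,p[2]]),o-62*(u+[0,0,p[2]])])-ends).ravel()
r=least_squares(f,[0,0,0]); print('along,z,tilt',r.x,r.fun)
E
```

```text
[516.49528854 357.5235414  163.03771647]
0 [[254.32247964 168.45333751]]
-19 [[254.69350368 177.98178705]]
-30 [[254.90824962 183.44841298]]
[[215.7 169.5]
 [285.7 168.1]] [[233.7 168.9]
 [253.7 158.5]
 [253.7 179.7]]
y axis 161.92910044890263
along,z,tilt [ 0.18735601 -0.47723589 -0.0112209 ] [-0.18243623  0.0114657   0.18190611 -0.00346412]
```

Request:
move_arm([
  [[0,-2,0,0,0,-8],[0,-4.5,0,0,0,-16],[0,-7,0,0,0,-24],[0.5,-10,0,0,0,-32],[0.5,-13,0,0,0,-40],[1,-16,0,0,0,-48],[1,-18.5,0,0,0,-56],[1,-20.5,0,0,0,-62],[1,-21.7,0,0,0,-64.8],[1.05,-22.25,0,0,0,-64.8]],
])

```text
time: 24.2
tool_pos: [527.2, 134.7, 163.2]
ee_rot: [[-0.124, 0.992, -0.0], [0.992, 0.124, 0.0], [0.0, -0.0, -1.0]]
contact_force: [-0.4, 0.3, -3.3]
width: 0.408
gripper_force: 26.7
```

Request:
move_arm([
  [[0,0,-1,0,0,0],[0,0,-2,0,0,0],[0,0,-3.5,0,0,0],[0,0,-5,0,0,0],[0,0,-6,0,0,0],[0,0,-7,0,0,0],[0,0,-7.7,0,0,0],[0,0,-8,0,0,0],[0,0,-8,0,0,0],[0,0,-8,0,0,0]],
])

```text
time: 25.45
tool_pos: [527.4, 135.1, 83.4]
ee_rot: [[-0.121, 0.993, 0.0], [0.993, 0.121, 0.0], [0.0, 0.0, -1.0]]
contact_force: [-1.3, 0.3, -3.3]
width: 0.402
gripper_force: 26.7
```

```bash
python3 - <<'E'
from h import *
s=robot.observe(); print(s['tool_pos'],np.round(s['ee_rot'],3).tolist(),s['contact_force'],s['width'])
a=cam('side')['frame'][180:300,220:380]; b=cam('top')['frame'][190:290,260:400]
cv2.imwrite('pics/a2.png',np.hstack([cv2.resize(a,None,fx=2.5,fy=2.5,interpolation=cv2.INTER_CUBIC),cv2.resize(b,(400,300),interpolation=cv2.INTER_CUBIC)]))
E
```

```text
[527.41989438 135.05618163  83.4448534 ] [[-0.121, 0.993, 0.0], [0.993, 0.121, 0.0], [0.0, 0.0, -1.0]] [-1.29894125  0.26611894 -3.29417867] 0.40207118578111317
```

View pics/a2.png

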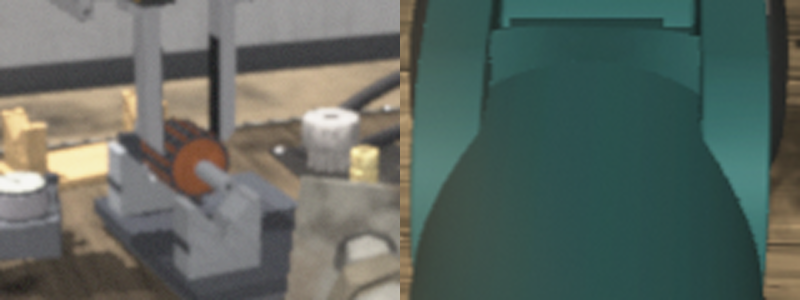

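Side view: the shaft's right end (215,172) is directly over the plain block's V. Lowering in.

Request:
move_arm([
  [[0,0,-0.5,0,0,0],[0,0,-1,0,0,0],[0,0,-1.4,0,0,0],[0,0,-1.7,0,0,0],[0,0,-1.9,0,0,0],[0,0,-2.1,0,0,0],[0,0,-2.2,0,0,0],[0,0,-2.2,0,0,0],[0,0,-2.2,0,0,0],[0,0,-2.2,0,0,0]],
])

```text
time: 26.8
tool_pos: [527.4, 135.0, 61.3]
ee_rot: [[-0.121, 0.993, 0.0], [0.993, 0.121, 0.0], [0.0, 0.0, -1.0]]
contact_force: [1.8, 0.2, 0.1]
width: 0.403
gripper_force: 27.2
```

Request:
move_arm([
  [[0,0,0,0,0,0],[0,0,0,0,0,0],[0,0,0,0,0,0],[0,0,0,0,0,0],[0,0,0,0,0,0],[0,0,0,0,0,0],[0,0,0,0,0,0],[0,0,0,0,0,0],[0,0,0,0,0,0],[0,0,0,0,0,0]],
], hand=6.8)

```text
time: 28.05
tool_pos: [527.2, 135.0, 61.1]
ee_rot: [[-0.121, 0.993, -0.0], [0.993, 0.121, -0.0], [-0.0, -0.0, -1.0]]
contact_force: [-0.1, -0.2, 0.5]
width: 0.721
gripper_force: 0.0
```

Request:
move_arm([
  [[0,0,2,0,0,0],[0,0,5,0,0,0],[0,0,8,0,0,0],[0,0,11,0,0,10],[-1.5,1.5,12,0,0,20],[-3,3,12,0,0,30],[-5,4.5,12,0,0,40],[-7,6,12,0,0,50],[-8.5,7.5,12,0,0,60],[-9.35,8.1,12,0,0,70]],
])

```text
time: 29.3
tool_pos: [433.0, 216.8, 181.2]
ee_rot: [[-0.976, 0.219, -0.0], [0.219, 0.976, 0.0], [0.0, 0.0, -1.0]]
contact_force: [0.5, -0.2, 0.0]
width: 0.724
gripper_force: 0.0
```

```bash
python3 - <<'E'
from h import *
s=robot.observe(); print(s['tool_pos'])
a=cam('side')['frame'][180:300,200:360]; b=cam('top')['frame'][185:285,255:395]; cv2.imwrite('pics/top2.png',b)
cv2.imwrite('pics/a3.png',np.hstack([cv2.resize(a,None,fx=2.5,fy=2.5,interpolation=cv2.INTER_CUBIC),cv2.resize(b,(400,300),interpolation=cv2.INTER_CUBIC)]))
E
```

```text
[432.95477281 216.77622672 181.19518754]
```

View pics/a3.png

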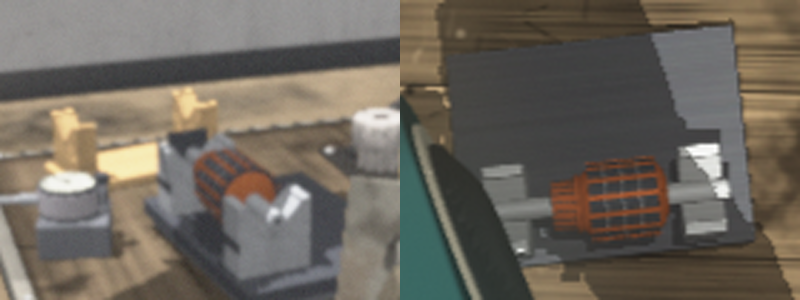

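The armature lies level in both Vs, core around (624,198) in the right panel, commutator left. On to the gauge.

Request:
move_arm([
  [[0,0,-1,0,0,0],[0,0,-3.5,0,0,0],[0,0,-6,0,0,0],[0,0,-8.5,0,0,0],[0,0,-11,0,0,0],[0,0,-13.5,0,0,0],[0,0,-15,0,0,0],[0,0,-15.6,0,0,0],[0,0,-15.6,0,0,0],[0,0,-15.6,0,0,0]],
], hand=8)

```text
time: 30.65
tool_pos: [434.1, 216.2, 25.8]
ee_rot: [[-0.974, 0.226, 0.001], [0.226, 0.974, 0.001], [-0.001, 0.001, -1.0]]
contact_force: [-0.6, -0.3, 0.4]
width: 0.849
gripper_force: 0.0
```

Request:
move_arm([
  [[0,0,0,0,0,0],[0,0,0,0,0,0],[0,0,0,0,0,0],[0,0,0,0,0,0],[0,0,0,0,0,0],[0,0,0,0,0,0],[0,0,0,0,0,0],[0,0,0,0,0,0],[0,0,0,0,0,0],[0,0,0,0,0,0]],
], hand=3)

```text
time: 31.9
tool_pos: [434.0, 216.3, 25.3]
ee_rot: [[-0.974, 0.226, 0.001], [0.226, 0.974, 0.0], [-0.0, 0.0, -1.0]]
contact_force: [2.5, 5.7, 3.2]
width: 0.45
gripper_force: 30.0
```

Request:
move_arm([
  [[0,0,1,0,0,0],[0,0,2.5,0,0,0],[0,0,5,0,0,0],[0,0,8,0,0,0],[0,0,11,0,0,0],[0,0,13,0,0,0],[0,0,14,0,0,5],[0,0,14,0,0,10],[0,0,14,0,0,15],[0,0,14,0,0,20]],
])

```text
time: 33.15
tool_pos: [433.4, 215.4, 165.8]
ee_rot: [[-0.992, -0.123, -0.0], [-0.123, 0.992, -0.0], [0.0, -0.0, -1.0]]
contact_force: [-0.0, -0.6, -6.2]
width: 0.447
gripper_force: 30.0
```

```bash
python3 - <<'E'
from h import *
s=robot.observe(); print(s['tool_pos'],s['width'],s['contact_force'],s['joints'])
a=cam('side')['frame'][150:270,180:340]; b=cam('top')['frame'][240:340,220:360]
cv2.imwrite('pics/a4.png',np.hstack([cv2.resize(a,None,fx=2.5,fy=2.5,interpolation=cv2.INTER_CUBIC),cv2.resize(b,(400,300),interpolation=cv2.INTER_CUBIC)]))
E
```

```text
[433.4249917  215.3764315  165.79090472] 0.44725071650113835 [-0.03585016 -0.6395763  -6.20423155] [-0.85174384  0.20889009  0.36999137  1.99885653 -0.09193526  0.94989584
  1.25890435]
```

View pics/a4.png

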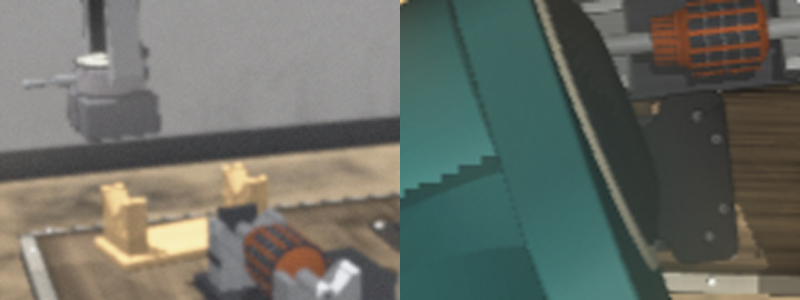

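The gauge hangs level in the gripper, base around (115,115) in the left panel. I'll check its offset from the TCP by projecting its expected corners.

```bash
python3 - <<'E'
from h import *
c=cam('side'); s=robot.observe(); T=np.array(s['tool_pos']); a=np.radians(7); ex=np.array([np.cos(a),np.sin(a),0]); ey=np.array([-ex[1],ex[0],0])
o=T-[0,0,25]
P=lambda x,y,z:((proj(c,o+ex*x+ey*y+[0,0,z])[0]-[180,150]+.5)*2.5-.5).round(1)
for n,p in(('near-left bottom',(-25,-25,0)),('near-right bottom',(25,-25,0)),('nl top',(-25,-25,26)),('nr top',(25,-25,26)),('far-left bottom',(-25,25,0)),('tip',(-59,0,36.5)),('dial',(0,0,49))): print(n,P(*p))
f=c['frame'][190:215,195:250]
cv2.imwrite('pics/a5.png',cv2.resize(c['frame'][160:215,180:260],(800,550),interpolation=cv2.INTER_CUBIC))
E
```

```text
near-left bottom [ 89.2 141.1]
near-right bottom [162.6 131.8]
nl top [ 86.6 101.8]
nr top [160.8  93.4]
far-left bottom [ 68.7 123.6]
tip [23.6 83.6]
dial [110.8  55.6]
```

View pics/a5.png

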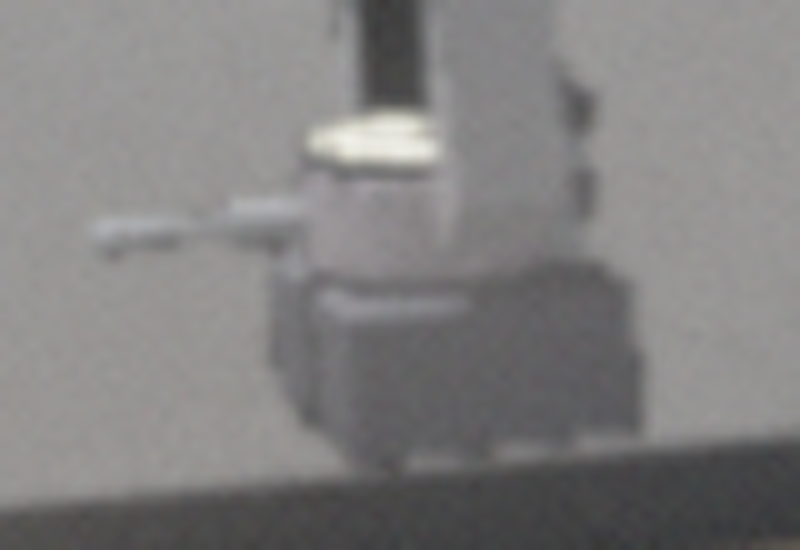

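The gauge is held upright, its plunger tip at (95,235) as predicted, corners within about 1 px. I'll carry it behind the armature.

Request:
move_arm([
  [[1,-0.5,0,0,0,0],[3,-1,0,0,0,0],[5,-2,0,0,0,0],[7.5,-3,0,0,0,0],[10,-4,0,0,0,0],[12.5,-5,0,0,0,0],[15,-6,0,0,0,0],[17,-6.5,0,0,0,0],[18.4,-7,0,0,0,0],[18.4,-7,0,0,0,0]],
])

```text
time: 34.55
tool_pos: [618.3, 145.1, 164.8]
ee_rot: [[-0.993, -0.119, -0.0], [-0.119, 0.993, -0.001], [0.0, -0.001, -1.0]]
contact_force: [-0.6, -0.4, -6.8]
width: 0.448
gripper_force: 30.0
```

Request:
move_arm([
  [[0,0,-1,0,0,0],[0,0,-3,0,0,0],[0,0,-5,0,0,0],[0,0,-7,0,0,0],[0,0,-9,0,0,0],[0,0,-10,0,0,0],[0,0,-10.8,0,0,0],[0,0,-11.2,0,0,0],[0,0,-11.4,0,0,0],[0,0,-11.4,0,0,0]],
])

```text
time: 35.8
tool_pos: [617.9, 146.0, 51.4]
ee_rot: [[-0.993, -0.121, 0.0], [-0.121, 0.993, 0.0], [-0.0, 0.0, -1.0]]
contact_force: [0.3, -0.1, -5.8]
width: 0.445
gripper_force: 30.0
```

```bash
python3 - <<'E'
from h import *
s=robot.observe(); print(s['tool_pos'],s['width'],s['contact_force'])
a=cam('side')['frame'][180:300,220:380]; b=cam('top')['frame'][160:260,260:400]
cv2.imwrite('pics/a6.png',np.hstack([cv2.resize(a,None,fx=2.5,fy=2.5,interpolation=cv2.INTER_CUBIC),cv2.resize(b,(400,300),interpolation=cv2.INTER_CUBIC)]))
E
```

```text
[617.87584593 146.01370603  51.37804235] 0.4446203299951959 [ 0.26026163 -0.10390521 -5.81369175]
```

View pics/a6.png

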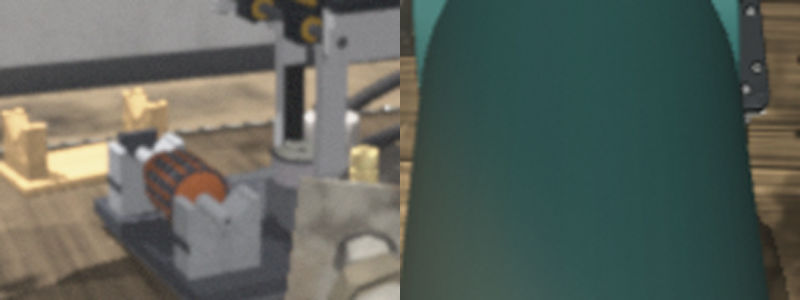

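Gauge stands behind the armature, just above the plate, plunger clear of the core. Lower by 2 mm and slide forward.

Request:
move_arm([
  [[0,0,-0.1,0,0,0],[0,0,-0.2,0,0,0],[0,0,-0.2,0,0,0],[-0.3,-0.05,-0.2,0,0,0],[-0.6,-0.1,-0.2,0,0,0],[-1,-0.1,-0.2,0,0,0],[-1.4,-0.15,-0.2,0,0,0],[-1.7,-0.2,-0.2,0,0,0],[-1.8,-0.2,-0.2,0,0,0],[-1.8,-0.2,-0.2,0,0,0]],
])

```text
time: 37.15
tool_pos: [599.8, 144.0, 49.3]
ee_rot: [[-0.993, -0.121, 0.0], [-0.121, 0.993, 0.0], [-0.0, -0.0, -1.0]]
contact_force: [3.5, -0.0, 1.7]
width: 0.452
gripper_force: 30.0
```

Request:
move_arm([
  [[0,0,0,0,0,0],[0,0,0,0,0,0],[0,0,0,0,0,0],[0,0,0,0,0,0],[0,0,0,0,0,0],[0,0,0,0,0,0],[0,0,0,0,0,0],[0,0,0,0,0,0],[0,0,0,0,0,0],[0,0,0,0,0,0]],
], hand=7.5)

```text
time: 38.4
tool_pos: [599.7, 144.0, 49.1]
ee_rot: [[-0.993, -0.121, 0.0], [-0.121, 0.993, -0.0], [-0.0, -0.0, -1.0]]
contact_force: [-1.2, 0.2, 0.9]
width: 0.801
gripper_force: 0.0
```

Request:
move_arm([
  [[0,0,1,0,0,0],[0,0,3,0,0,0],[0,0,6,0,0,0],[0,0,9,0,0,0],[0,0,12,0,0,0],[0,4,14,0,0,0],[0,9,15,0,0,0],[0,14,15,0,0,0],[0,19,15,0,0,0],[0,22,15,0,0,0]],
])

```text
time: 39.65
tool_pos: [599.0, 366.8, 200.7]
ee_rot: [[-0.992, -0.123, 0.001], [-0.123, 0.992, 0.001], [-0.001, 0.001, -1.0]]
contact_force: [0.6, -0.3, 0.5]
width: 0.799
gripper_force: 0.0
```

```bash
python3 - <<'E'
from h import *
s=robot.observe(); print(s['tool_pos'],s['width'],s['contact_force'])
a=cam('side')['frame'][180:300,220:380]; b=cam('top')['frame'][165:290,255:395]; cv2.imwrite('pics/top3.png',b)
cv2.imwrite('pics/a7.png',np.hstack([cv2.resize(a,(400,300),interpolation=cv2.INTER_CUBIC),cv2.resize(b,(400,357),interpolation=cv2.INTER_CUBIC)[:300]]))
cv2.imwrite('pics/a7.png',np.hstack([cv2.resize(a,(240,180)),cv2.resize(b,(560,500),interpolation=cv2.INTER_CUBIC)[:180]]) if 0 else cv2.resize(b,(560,500),interpolation=cv2.INTER_CUBIC))
E
```

```text
[599.04443946 366.82557271 200.65727189] 0.7991096545666821 [ 0.61026498 -0.3451491   0.53562912]
```

View pics/a7.png

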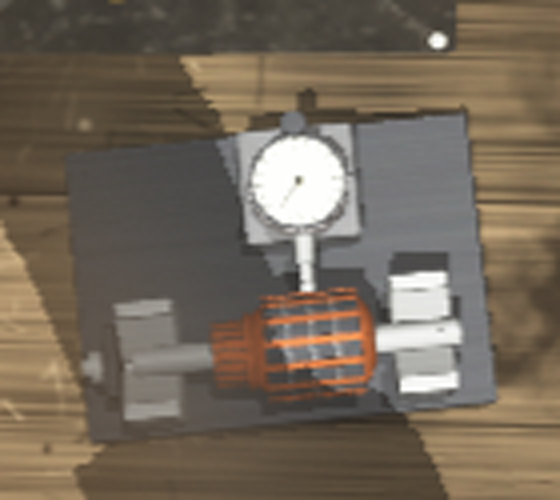

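The gauge stands behind the core with its plunger touching it at (307,290), and the blocks and armature are in place. A quick numeric check follows.

```bash
python3 - <<'E'
from h import *
c=cam('top'); q=lambda P:(np.array(P,float)+.5)/4-.5+[255,165]
a=np.radians(6.9); M=np.array([[np.cos(a),np.sin(a)],[-np.sin(a),np.cos(a)]]); pl=np.array([561.4,151.5])
for n,p,z in(('base corners',[(238,134),(354,124),(361,235),(247,246)],50),('shaft right end',[(463,330)],60.5),('core l/r',[(262,349),(368,338)],60.5),('core top/bot',[(307,291),(317,400)],60.5),('stop',[(115,305),(171,299),(182,414),(127,419)],72),('plain',[(389,277),(446,271),(459,386),(402,392)],72)):
    w=(ray(c,q(p),z)[:,:2]-pl)@M.T; print(n,w.mean(0).round(1), w.round(1).tolist())
E
```

```text
base corners [ 35.1 -13. ] [[59.8, 11.5], [59.2, -38.9], [10.6, -37.0], [10.7, 12.2]]
shaft right end [-35.7 -75.4] [[-35.7, -75.4]]
core l/r [-35.2 -12.8] [[-35.4, 9.7], [-35.1, -35.2]]
core top/bot [-35.9 -11.4] [[-12.7, -11.6], [-59.1, -11.3]]
stop [-36.1  56.9] [[-12.1, 68.9], [-11.9, 45.3], [-60.3, 45.1], [-60.2, 68.1]]
plain [-35.8 -58.4] [[-11.7, -46.2], [-11.6, -70.2], [-60.0, -70.4], [-60.1, -46.7]]
```

```bash
python3 -c "
from rig import robot
print(robot.finish_job())"
```

```text
the job is handed in; nothing more can be done
None
```

The set-up is complete and handed in at about 40 s of the 112 s allowed: both V-blocks and the armature measured within about 2 mm of target, and the gauge about 71–73 mm behind the shaft axis, so its plunger should be pressed 8–10 mm. The hand-in gave no verdict.

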